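Take the depth of a drilled turning blank

TASK

Take the depth gauge from its stand and push its rod, grip upward, into the blind hole in the top of the clamped wooden blank until it really bottoms out, feeling your way gently through the drag of the bore. Then slide the collar down the rod until it sits on the top face of the blank to mark the depth, and leave the gauge standing there, still bottomed, without disturbing the other things on the bench.

Things in the scene. Friction and masses are not known exactly. Their poses are not given: they have to be found in the camera images.
- gauge: The depth gauge, loose, about 110 g, upright in its stand at the start: a round steel rod, diameter 10 mm, its foot tapered to 6 mm over the last 8 mm; 100 to 130 mm above the tip a square dark-wood grip, 16 x 16 x 30 mm; in between, the collar. Origin at the rod's tip, z along the rod to the grip, x and y square to the grip's flat sides.
- gauge_grip (a point): A point on the rod's axis inside the square grip, 119 mm above the tip, a good place to take it (the collar below is wider than the grip).
- collar_foot (a point): Centre of the flat underside of the collar: a steel disc 36 mm in diameter and 16 mm tall around the rod.
- collar (a joint): How far the collar has been slid down the rod from its top place (m). At 0 it touches the grip and its underside is 84 mm above the tip; it starts at 0 to 0.006, grows downward, at most 0.065. It stays where it is left; about 2.5 N slides it.
- fixture: A bench fixture fixed to the table: a steel base 110 x 170 x 10 mm, two grey jaws 55 mm high on its +y and -y sides, and clamped between them a square upright wooden blank 70 x 70 mm whose top face is 110 mm above the table. Origin at the centre of the base's underside, z up.
- hole_mouth (a point): Centre of the mouth of the vertical blind hole in the blank's top face: diameter 11.5 mm, 2 mm chamfer, 48 to 72 mm deep, different each time. From 20 mm down its springy wall grips the rod: 6 to 9 N to enter at 20 to 28 mm (a false stop), then 4 to 6 N of drag all the way, so it does not fall in. At the bottom the resistance jumps (13 N is plainly the bottom; 30 N is too much).
- stand: The gauge's wooden stand, fixed: foot 70 x 70 x 8 mm, block 46 x 46 mm, top 55 mm above the table, with a vertical socket 11.5 mm in diameter in which the gauge stands loosely, its tip 10 mm above the table. Origin at the centre of its underside.
- other_stand: A like stand, which holds the drive centre, not the gauge. The two stands can change places.
- drive_centre: Bystander: a short steel drive centre, 24 mm thick head with a point on top, 88 mm long, standing in the other stand. Origin at its foot.
- offcut: Bystander: solid block of dark wood lying on the table, 45 x 130 x 45 mm; origin under its centre.
- glue: Bystander: white bottle 40 mm in diameter, 100 mm tall; origin under its centre.
- finish: Bystander: amber jar 70 mm in diameter, 75 mm tall; origin under its centre.
- wrench: Bystander: wrench lying on the table.
- gouge: Bystander: a long-handled tool, 240 mm, lying on the table.
- bush: Bystander: brass ring 44 mm in diameter, 18 mm tall; origin under its centre.
Not all that is in view belongs to the job. What is shaped like the fixture but green is not meant.

How it is judged:
On the way:
1. the rod is bottomed in the hole of the blank (horizontal distance between gauge_tip and hole_mouth below 0.004 m and z of gauge_tip in the frame of floor_top below 0.002 m and angle between the z axis of gauge and the z axis of fixture, either way round below 0.07 rad), for 0.2 s.
At the end, for the whole second after the job is handed in: The rod's tip is within 2 mm of the bottom of the hole, the rod within 0.07 rad of the hole's axis, the collar's foot within 2 mm of the blank's top face, and the gauge is at rest (all of step 1 and z of collar_foot in the frame of hole_mouth below 0.002 m and linear speed of gauge below 0.01 m/s); the robot touches nothing.
It fails at once if the gauge is forced: its tip on the bottom of the hole or its collar on the blank with more than 30 N, or the rod jammed against the blank with more than 40 N (contact force between gauge and bore_floor above 30 N or contact force between collar and fixture above 30 N or contact force between gauge and fixture above 40 N).
It fails at once if another loose thing on the bench is moved more than 20 mm (distance of any of drive_centre, offcut, glue, finish, wrench, gouge, bush from where it was at the start of the episode above 0.02 m).
It also fails if it takes over 48 s, if anything falls off the work surface, if the arm or the gripper's body presses on something with over 40 N, if the wrist force passes 120 N, or if a joint passes its speed limit or range.

ROBOT

A 7-joint arm with a two-finger parallel gripper is mounted at the origin on the work surface. World frame = base frame: x ahead of the robot, y to its left, z up, the work surface at z = 0. Lengths are in m, angles in rad, forces in N, time in s.
With the tool pointing down it reaches from about 0.4 to 0.85 m from the base axis. Payload 4.4 kg.
Tool frame: the origin (TCP) lies at the very end of the fingers, on their centre line; the grasp point (between the pads) lies 19 mm behind it (manip.grip_depth is the distance from the TCP to the grasp point, in m); y points along the fingers, z is the direction in which the jaws open and shut, and the axes are right-handed (so a half turn about y gives the same grasp; the last joint's range is limited). The gripper opens to 94 mm and grips with 3 to 60 N. Pads are 16 mm wide; open, the fingers measure 119 mm over their backs; the gripper's body (75 mm by 177 mm) begins 78 mm behind the grasp point.
Start: joints at [1.045, 0.628, 0.038, 1.517, -0.027, 0.996, -0.02], TCP at [0.288, -0.582, 0.205] pointing down, gripper open.
Joint ranges: [-3.06, 3.06], [-0.37, 2.12], [-1.25, 1.32], [0.18, 2.47], [-1.1, 4.24], [0.23, 1.98], [-2.94, 2.94]. Speed limits (rad/s): [2.57, 2.57, 3.14, 3.14, 3.14, 3.14, 3.14].

INTERFACE

Orientations are given as a unit quaternion [w, x, y, z].
In Python, from rig import manip gives the robot as it stands.
- The arm moves only by the shell command python3 -m pendant 'ROWS'. ROWS is text: rows parted by semicolons, each of 7 numbers parted by spaces: the shift along the tool's x, y, z in mm, then the turn, a rotation vector about the tool's x, y, z in degrees, then the closure, from 0 (fully open) to 1 (shut). A call has 1 to 20 rows; each row shifts and turns the commanded pose from where the row before left it, along the tool's axes as they then stand; what a row does not reach is not made up. A row lasts 1/8 s, in which the tool goes at most 62.5 mm and 10.7 degrees, less where a joint would pass 70% of its speed; a pose out of reach is approached as far as the arm can. A call is refused whole if a number of a shift passes 62.5 or a number of a turn 10.7, either way. A call with a gripper value outside its range is refused whole. The fingers move at their own pace and stop on an object; the grip force is fixed at half the most. Time passes only in rows, so rows that do not move let the fingers close. It gives the time, the measured TCP pose, the force and the opening at its end, in the units of the state.
- manip.get_state(): the state, without advancing time (a new reading comes with each control period).
- manip.read_camera(name): name is "side" or "top" or "wrist"; returns a dict with "image" (400x640x3 uint8, red, green, blue), "mtx" (3x3 intrinsics, pixels), "k1" (the pictures are not rectified: a ray, as slopes to the right and down, at radius r is drawn at 1 + k1 r^2 times it, then the intrinsics apply), "R" (3x3) and "t" (3): a world point X has camera coordinates R X + t; the wrist camera has in their place "tool_from_camera" (4x4, takes a point from camera to tool coordinates, whose origin is the TCP and whose axes are the tool frame's). Camera axes: x right, y down, z forward; pixel columns grow to the right and rows downward; lengths in m; the calibration is good to about 2 mm. A picture is of the moment at which its call begins: read the wrist's pose just before it. There is no depth.
- manip.close_job(): hands the job in, once; it reports no verdict.
Trained networks look in a picture, given as the dict that the camera call returned (one of the last four; its "shot" number tells which), for a name from the list of things; names that differ only in an ending like _2 or _b are one class to them, and where a whole thing is asked for, a point or a joint stands for the part that bears it (a point fixed in the world has none). Each returns a list of dicts, best first, with "p" (0 to 1); they miss things now and then, are a little off and sometimes report something else, mostly with a low value. They report only what shows in the picture. A call takes as long as a camera call. They do not tell look-alikes from the thing itself.
- manip.spot_in(label, picture): "uv" ([column, row] in pixels, amid what is visible of it).
- manip.tip_of(label, picture): "uv" ([column, row] in pixels: a listed point, or the origin of a listed thing).
The state is a dict: "time_s": time; "joint_positions": joint angles; "dq": joint speeds; "effort": joint torques, N m; "tool_pos": TCP position; "orientation": TCP orientation; "wrist_force": force on the tool from outside, world axes, zero at the start; "torque": the same for the moment, N m; "grip_width": finger opening in m.
Only numpy, scipy, OpenCV 4.12 (cv2) and the standard library are available. Lean on these libraries where they do the work, as an engineer would, in place of code of your own. Each camera call takes 0.05 s, during which the arm holds its last target. There are 200 camera calls.

## Working session

There is one attempt and no reset: what is moved stays moved. The work goes in short steps, Python scripts to look and compute and a shell command to move; the robot and the scene stay as the last step left them, time stands still between calls to the robot, and variables do not carry over. Pictures are saved under pics/ and viewed, about 8 in all and at most 12, crops included, and the job is handed in when it is done.

```bash
ls; mkdir -p pics; cat > h.py <<'E'
import numpy as np, cv2
from scipy.spatial.transform import Rotation as Ro
from rig import manip
def tool():
    s=manip.get_state(); q=s["orientation"]
    return np.array(s["tool_pos"]), Ro.from_quat([q[1],q[2],q[3],q[0]]).as_matrix()
def shot(name):
    p,R=tool(); c=manip.read_camera(name)
    if name=="wrist":
        T=np.array(c["tool_from_camera"]); Rw=R@T[:3,:3]; o=p+R@T[:3,3]
    else:
        Rw=np.array(c["R"]).T; o=-Rw@np.array(c["t"])
    c["Rw"]=Rw; c["o"]=o; return c
def ray(c,uv):
    K=np.array(c["mtx"]); d=np.linalg.solve(K,[uv[0],uv[1],1])[:2]; s=d.copy()
    for _ in range(30): s=d/(1+c["k1"]*(s@s))
    v=c["Rw"]@np.array([*s,1]); return c["o"],v/np.linalg.norm(v)
def proj(c,X):
    x=c["Rw"].T@(np.array(X)-c["o"]); s=x[:2]/x[2]; s=s*(1+c["k1"]*(s@s)); return (np.array(c["mtx"])@[*s,1])[:2]
def tri(rs):
    A=sum(np.eye(3)-np.outer(d,d) for o,d in rs); b=sum((np.eye(3)-np.outer(d,d))@o for o,d in rs)
    X=np.linalg.solve(A,b); return X,[float(np.linalg.norm((np.eye(3)-np.outer(d,d))@(X-o)))*1e3 for o,d in rs]
def onz(c,uv,z):
    o,d=ray(c,uv); return o+d*(z-o[2])/d[2]
def save(c,n): cv2.imwrite("pics/"+n+".png",c["image"][:,:,::-1])
E
python3 - <<'E'
from h import *
np.set_printoptions(precision=4,suppress=True)
p,R=tool(); print(p,R)
cs={n:shot(n) for n in("top","side","wrist")}
for n,c in cs.items():
    save(c,n+"0"); print(n,"o",c["o"],c["Rw"][:,2])
ims=np.vstack([cs["top"]["image"],cs["side"]["image"]]); cv2.imwrite("pics/both.png",cv2.resize(ims,(480,600),interpolation=cv2.INTER_AREA)[:,:,::-1])
for l in("gauge","gauge_grip","collar_foot","hole_mouth","fixture","stand","drive_centre"):
    o={}
    for n,c in cs.items():
        r=manip.tip_of(l,c); print(l,n,[(np.round(k["uv"],1).tolist(),round(k["p"],2)) for k in r[:3]])
        if r: o[n]=r[0]["uv"]
    if "top" in o and "side" in o: print("   ",*tri([ray(cs[n],o[n]) for n in("top","side")]))
E
```

```text
pics
[ 0.2882 -0.5819  0.2046] [[-0.8961 -0.0008  0.4438]
 [-0.4438  0.0016 -0.8961]
 [-0.     -1.     -0.0018]]
top o [ 0.4092 -0.0172  1.0524] [ 0.0868  0.0006 -0.9962]
side o [0.2145 0.7358 0.7706] [ 0.2885 -0.7199 -0.6313]
wrist o [ 0.3479 -0.5528  0.3852] [-0.2073 -0.1009 -0.9731]
gauge top [([235.8, 169.1], 0.44)]
gauge side []
gauge wrist []
gauge_grip top [([219.7, 157.7], 0.7)]
gauge_grip side [([251.0, 250.1], 0.63), ([313.8, 139.5], 0.52)]
gauge_grip wrist []
    [0.577  0.2295 0.1337] [0.655829054388829, 0.6558290543890101]
collar_foot top [([225.7, 158.9], 0.42)]
collar_foot side [([251.3, 264.2], 0.65)]
collar_foot wrist []
    [0.5834 0.2276 0.0856] [0.19809507202428592, 0.19809507202422308]
hole_mouth top [([356.5, 198.4], 0.64), ([403.1, 292.2], 0.57)]
hole_mouth side [([336.9, 178.7], 0.86), ([431.5, 174.1], 0.62)]
hole_mouth wrist []
    [ 0.4951 -0.091   0.1105] [5.580839186569355, 5.580839186569431]
fixture top [([394.2, 284.3], 0.73), ([350.4, 200.0], 0.62), ([466.0, 128.3], 0.44)]
fixture side [([423.7, 204.5], 0.91), ([339.2, 208.7], 0.6)]
fixture wrist [([14.1, 50.6], 0.56)]
    [ 0.2786 -0.2027 -0.0037] [2.9886758000910443, 2.9886758000911056]
stand top [([233.5, 169.3], 0.61)]
stand side []
stand wrist []
drive_centre top [([275.9, 212.6], 0.6)]
drive_centre side [([328.6, 263.3], 0.55)]
drive_centre wrist []
    [0.4545 0.1079 0.0121] [3.017989210211259, 3.017989210211254]
```

View pics/top0.png

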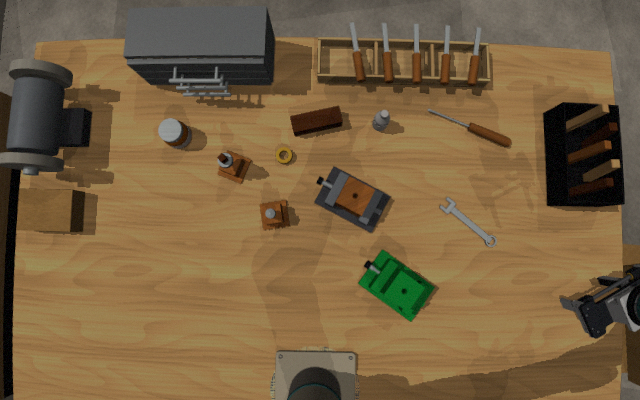

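View pics/side0.png

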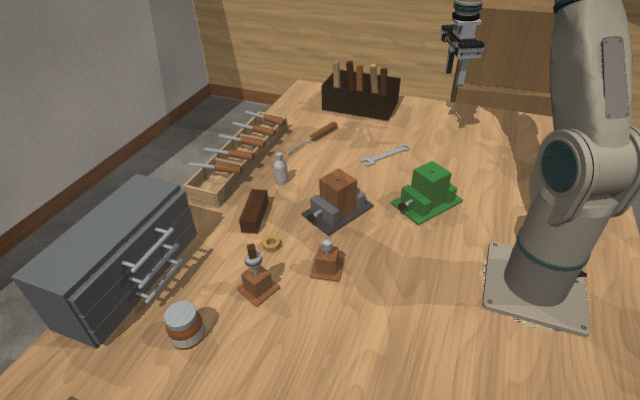

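The top view shows the gauge in its stand at about (228,162) with its grip and collar visible. The drive centre is at (272,213). The wooden blank's hole is at (355,196), and the green decoy is at (405,290). In the side view the grip is at (252,252) and the blank's top at (339,179). I'm moving over the blank for a close look.

```bash
python3 -m pendant '-37 -40 -32 0 0 0 0;-37 -40 -32 0 0 0 0;-37 -40 -32 0 0 0 0;-37 0 -32 0 0 0 0;-37 0 -32 0 0 0 0;-37 0 -32 0 0 0 0;-37 0 -32 0 0 0 0;-37 0 -32 0 0 0 0;-37 0 -32 0 0 0 0;-37 0 -32 0 0 0 0;-34 0 -29 0 0 0 0;0 0 0 0 0 0 0'
cat > look.py <<'E'
from h import *
import sys,pickle
np.set_printoptions(precision=4,suppress=True)
name=sys.argv[1]; labels=sys.argv[2:]
s=manip.get_state(); print(s["time_s"],np.round(s["joint_positions"],2),np.round(s["wrist_force"],2),s["grip_width"])
p,R=tool(); print(p,R.tolist())
c=shot("wrist"); save(c,name); pickle.dump({k:c[k] for k in("image","mtx","k1","Rw","o")},open(name+".pkl","wb"))
for l in labels:
    print(l,[(np.round(k["uv"],1).tolist(),round(k["p"],2)) for k in manip.tip_of(l,c)[:3]])
E
python3 look.py w1 hole_mouth fixture gauge_grip; python3 - <<'E'
from h import *
import pickle
c=pickle.load(open("w1.pkl","rb")); print(proj(c,[.495,-.091,.11]),proj(c,[.58,.229,.13]))
E
```

```text
time_s: 2.7
tool_pos: [0.4962, -0.0878, 0.3243]
orientation: [0.164, -0.163, 0.688, -0.687]
wrist_force: [-0.2, 0.4, -0.0]
grip_width: 0.0935
2.7 [ 0.21  0.3  -0.12  1.74  0.04  1.11 -1.03] [-0.21  0.39 -0.  ] 0.09354531727225464
[ 0.4962 -0.0878  0.3243] [[-0.8929905776836529, 0.0008847070876371044, 0.45007448879222767], [-0.45007244356028453, 0.0018435929000289036, -0.8929901436818289], [-0.0016197888413268802, -0.9999979092271084, -0.0012481288080423564]]
hole_mouth [([318.7, 175.9], 0.9), ([321.7, 352.9], 0.55)]
fixture [([319.3, 172.9], 0.97)]
gauge_grip [([195.3, 136.9], 0.5)]
[321.31431018 183.95865729] [ 85.26292243 -20.37965889]
```

```bash
python3 -m pendant '-31 0 -35 0 0 0 0;-31 0 -35 0 0 0 0;0 0 0 0 0 0 0' >/dev/null; python3 look.py w2 hole_mouth fixture gauge_grip collar_foot;  python3 -m pendant '-31 0 -35 0 0 0 0;-31 0 -35 0 0 0 0;-31 0 -35 0 0 0 0;-31 0 -35 0 0 0 0;-15 0 -17 0 0 0 0;0 0 0 0 0 0 0'>/dev/null;  python3 look.py w3 gauge_grip collar_foot gauge; python3 -m pendant '-40 0 5 0 0 0 0;-30 0 0 0 0 0 0;0 0 0 0 0 0 0'>/dev/null;  python3 look.py w4 gauge_grip collar_foot gauge
python3 -c "
import cv2,numpy as np
a=[cv2.imread(f'pics/w{i}.png') for i in (1,2,3,4)]
cv2.imwrite('pics/m.png',cv2.resize(np.vstack([np.hstack(a[:2]),np.hstack(a[2:])]),(800,500),interpolation=3))"
```

```text
3.275 [ 0.06  0.32 -0.16  1.7   0.05  1.12 -1.22] [-0.63 -0.27  0.53] 0.0940754106794759
[0.5199 0.001  0.3242] [[-0.894272212457512, 0.0003917744470713358, 0.4475232469259328], [-0.4475220618659965, 0.001679333928008741, -0.8942713145241582], [-0.0011018936219147901, -0.9999985131740653, -0.0013264539589155529]]
hole_mouth [([370.5, 225.2], 0.76)]
fixture [([361.4, 342.4], 0.94), ([359.6, 207.1], 0.58)]
gauge_grip [([161.1, 49.4], 0.92)]
collar_foot [([173.1, 56.0], 0.86)]
4.275 [-0.26  0.47 -0.2   1.47  0.1   1.22 -1.58] [-0.72 -0.59 -0.76] 0.09392908051862026
[0.5744 0.2007 0.3238] [[-0.8957247521294671, -0.0006869691518290866, 0.44460847551074567], [-0.4446081985123073, -0.0005221536398104347, -0.8957250008631095], [0.0008474893778935011, -0.9999996277144112, 0.0001622738225644134]]
gauge_grip [([304.2, 174.9], 0.75)]
collar_foot [([298.0, 169.6], 0.75)]
gauge []
4.85 [-0.28  0.59 -0.19  1.25  0.11  1.31 -1.58] [-0.11 -0.24 -1.35] 0.09428950794115162
[0.6404 0.2261 0.3233] [[-0.8969955462777263, -0.0004071399409132648, 0.442039392130376], [-0.44203915360873536, -0.0005621740210605894, -0.8969955800544633], [0.0006137057900039433, -0.9999997590986904, 0.00032429579824281435]]
gauge_grip [([296.0, 229.5], 0.83)]
collar_foot [([295.1, 220.9], 0.83), ([332.8, 290.3], 0.65)]
gauge [([299.6, 205.3], 0.85)]
```

View pics/m.png

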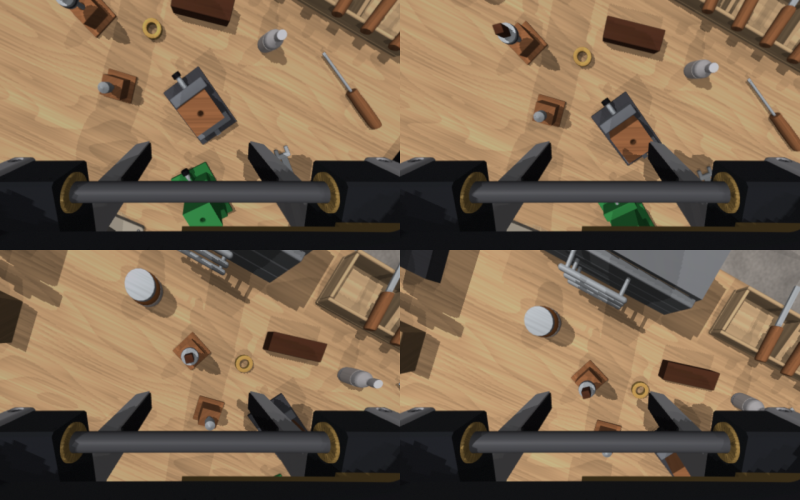

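```bash
cat > refine.py <<'E'
from h import *
import pickle
np.set_printoptions(precision=4,suppress=True)
C={i:pickle.load(open(f"w{i}.pkl","rb")) for i in(1,2,3,4)}
def hole(c,uv,r=10):
    u,v=map(int,np.round(uv)); g=cv2.cvtColor(c["image"],cv2.COLOR_RGB2GRAY)[v-r:v+r+1,u-r:u+r+1]
    m=(g<0.55*np.median(g)).astype(np.uint8); n,l,s,ce=cv2.connectedComponentsWithStats(m)
    i=1+np.argmax(s[1:,4]); return ce[i]+[u-r,v-r],s[i,4]
h={}
for i,uv in((1,(320,180)),(2,(372,227))): h[i],a=hole(C[i],uv); print(i,h[i],a)
print("hole",*tri([ray(C[i],h[i]) for i in h]), [onz(C[i],h[i],.11) for i in h])
G={2:(161.1,49.4),3:(304.2,174.9),4:(296,229.5)}
print("grip",*tri([ray(C[i],G[i]) for i in G]),*tri([ray(C[i],G[i]) for i in(3,4)]),[onz(C[i],G[i],.129) for i in G])
F={2:(173.1,56),3:(298,169.6),4:(295.1,220.9)}
print("foot",*tri([ray(C[i],F[i]) for i in F]),[onz(C[i],F[i],.09) for i in F])
crop=lambda i,u,v,r=32: cv2.resize(C[i]["image"][v-r:v+r,u-r:u+r],(390,290) if 0 else (290,290),interpolation=cv2.INTER_CUBIC)
im=np.vstack([np.hstack([crop(1,320,180),crop(2,372,227)]),np.hstack([crop(3,302,173),crop(4,296,226)])])
cv2.imwrite("pics/crops.png",im[:,:,::-1])
E
python3 refine.py
```

```text
1 [320.3636 180.9818] 55
2 [372.3182 226.2045] 44
hole [ 0.4979 -0.0883  0.1092] [0.1267804487746898, 0.12678044877471467] [array([ 0.4979, -0.0882,  0.11  ]), array([ 0.4982, -0.0881,  0.11  ])]
grip [0.5766 0.2246 0.1301] [0.28990957013552276, 2.399232912100499, 2.4546165774832094] [0.5755 0.2244 0.1264] [2.398457112060251, 2.3984571120603486] [array([0.5768, 0.2252, 0.129 ]), array([0.5766, 0.2222, 0.129 ]), array([0.5757, 0.2269, 0.129 ])]
foot [0.5744 0.2307 0.0903] [1.9791747937437727, 1.4866852002564028, 0.8834413663523175] [array([0.5762, 0.2298, 0.09  ]), array([0.5734, 0.2318, 0.09  ]), array([0.5735, 0.2304, 0.09  ])]
```

View pics/crops.png

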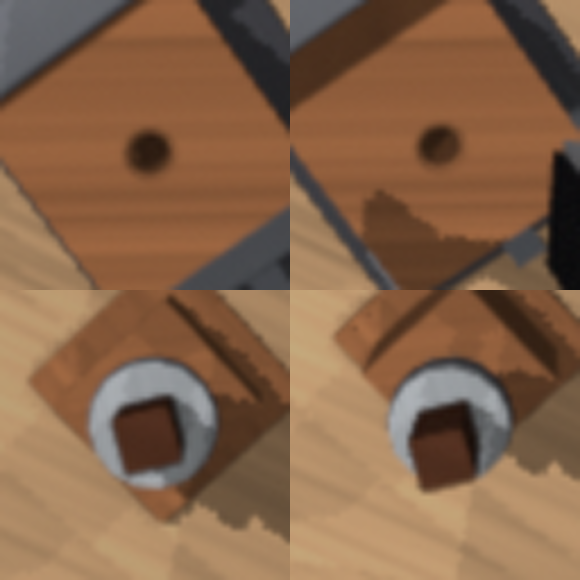

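```bash
cat >> refine.py <<'E'
print("----")
k=64/290
q3=np.array([[113,123],[173,110],[185,168],[122,184]])*k+[270,141]
q4=np.array([[120,146],[178,140],[186,193],[133,202]])*k+[264,194]
for i,q in((3,q3),(4,q4)):
    P=np.array([onz(C[i],u-0.5,.14) for u in q]); e=np.roll(P,-1,0)-P
    print(P.mean(0),np.linalg.norm(e,axis=1),np.degrees(np.arctan2(e[:,1],e[:,0]))%90)
print(tri([ray(C[3],q3.mean(0)-.5),ray(C[4],q4.mean(0)-.5)]))
for i,u in((3,(303.3,169.9)),(4,(299,222.2))): print("collar",onz(C[i],u,.107))
p,R=tool(); print("tool x yaw",np.degrees(np.arctan2(R[1,0],R[0,0]))%90, p)
E
python3 refine.py | sed -n '/----/,$p'
```

```text
----
[0.5795 0.2256 0.14  ] [0.0159 0.0154 0.017  0.0161] [38.5895 37.6095 40.7401 33.7231]
[0.5783 0.2252 0.14  ] [0.0157 0.0152 0.0147 0.0163] [32.3766 33.7584 36.3443 37.5497]
(array([0.5805, 0.2257, 0.1465]), [0.02534285398152683, 0.02534285398142101])
collar [0.5785 0.2255 0.107 ]
collar [0.5793 0.226  0.107 ]
tool x yaw 26.291784384821028 [0.6387 0.2261 0.3246]
```

The grip centre is at (0.579, 0.2256), yaw about 36°, and both views agree. The hole is at (0.498, -0.088, 0.1095), a height that matches the text. Next I line up over the gauge and descend.

```bash
python3 -m pendant '27 0 -13 0 0 0 0;27 0 -13 0 0 0 0;0 40 0 0 -10 0 0;0 40 0 0 0 0 0;0 40 0 0 0 0 0;0 30 0 0 0 0 0;0 0 0 0 0 0 0;0 0 0 0 0 0 0'; python3 - <<'E'
from h import *
p,R=tool(); d=np.array([.579,.2256,.113])-p; print("tool mm",(R.T@d*1e3).round(1),"yaw",np.degrees(np.arctan2(R[1,0],R[0,0]))%90, R[:,1])
E
```

```text
time_s: 6.05
tool_pos: [0.5801, 0.2267, 0.1759]
orientation: [0.221, -0.22, 0.672, -0.672]
wrist_force: [0.0, -0.2, 1.1]
grip_width: 0.0938
tool mm [ 1.7 62.9  0.2] yaw 36.33009818719236 [ 2.24295769e-03  7.95955498e-04 -9.99997168e-01]
```

```bash
python3 -m pendant '2 20 0 0 0 0 0;0 20 0 0 0 0 0;0 13 0 0 0 0 0;0 9 0 0 0 0 0;0 0 0 0 0 0 0.6;0 0 0 0 0 0 0.75;0 0 0 0 0 0 1;0 0 0 0 0 0 1;0 0 0 0 0 0 1;0 0 0 0 0 0 1'
```

```text
time_s: 7.3
tool_pos: [0.5778, 0.2254, 0.1122]
orientation: [-0.221, 0.221, -0.672, 0.672]
wrist_force: [-0.3, 0.7, 0.0]
grip_width: 0.0375
```

```bash
python3 -m pendant '0 0 0 0 0 0 1;0 0 0 0 0 0 1;0 0 0 0 0 0 1;0 0 0 0 0 0 1'; python3 -m pendant '0 -20 0 0 0 0 1;0 -20 0 0 0 0 1;0 0 0 0 0 0 1'
```

```text
time_s: 7.8
tool_pos: [0.5779, 0.2254, 0.1122]
orientation: [-0.221, 0.22, -0.672, 0.672]
wrist_force: [-0.4, 0.5, 0.8]
grip_width: 0.0157
time_s: 8.18
tool_pos: [0.5788, 0.2258, 0.1533]
orientation: [0.221, -0.219, 0.672, -0.672]
wrist_force: [-0.4, -0.4, -1.7]
grip_width: 0.0157
```

```bash
python3 -m pendant '0 -30 0 0 0 0 1;0 -30 0 0 0 0 1;0 -30 0 0 0 0 1;31 0 26 0 0 0 1;31 0 26 0 0 0 1;31 0 26 0 0 0 1;31 0 26 0 0 0 1;31 0 26 0 0 0 1;31 0 26 0 0 0 1;31 0 26 0 0 0 1;34 0 23 0 0 0 1;0 0 0 0 0 0 1;0 0 0 0 0 0 1;0 0 0 0 0 0 1'
cat > tip.py <<'E'
from h import *
import sys
np.set_printoptions(precision=4,suppress=True)
p,R=tool(); print(p,"y axis",R[:,1]); H=np.array([.498,-.0882,.1095])
cs={n:shot(n) for n in("side","top","wrist")}
for l in("gauge","collar_foot","gauge_grip"):
    rs=[]
    for n,c in cs.items():
        r=manip.tip_of(l,c)
        print(l,n,[(np.round(k["uv"],1).tolist(),round(k["p"],2)) for k in r[:2]])
        if r and r[0]["p"]>.4: rs.append(ray(c,r[0]["uv"]))
    if len(rs)>1: print(*tri(rs))
for n,c in cs.items():
    print(n,"pred tip",proj(c,p+R@[0,.1022,0]),"hole",proj(c,H)); save(c,sys.argv[1]+n)
pu=np.round(proj(cs["side"],p+R@[0,.08,0])).astype(int)
a=cs["side"]["image"][pu[1]-50:pu[1]+50,pu[0]-65:pu[0]+65]
pu2=np.round(proj(cs["wrist"],p+R@[0,.08,0])).astype(int);print(pu,pu2)
b=cs["wrist"]["image"][max(0,pu2[1]-100):pu2[1]+100,pu2[0]-130:pu2[0]+130]
b=cv2.resize(b,(400,int(400*b.shape[0]/b.shape[1]))); a=cv2.resize(a,(400,b.shape[0]),interpolation=3)
cv2.imwrite("pics/"+sys.argv[1]+".png",np.hstack([a,b])[:,:,::-1])
E
python3 tip.py t1
```

```text
time_s: 9.93
tool_pos: [0.4974, -0.087, 0.2419]
orientation: [0.221, -0.221, 0.672, -0.671]
wrist_force: [0.8, 0.2, -0.8]
grip_width: 0.0157
[ 0.4974 -0.087   0.2419] y axis [-0.0001  0.0008 -1.    ]
gauge side [([334.3, 170.3], 0.76), ([270.1, 244.2], 0.67)]
gauge top []
gauge wrist [([316.8, 201.6], 0.76), ([458.9, 82.3], 0.4)]
[ 0.5008 -0.0825  0.1438] [4.32698316673786, 4.3269831667377785]
collar_foot side [([337.8, 145.0], 0.51)]
collar_foot top [([282.0, 155.6], 0.52)]
collar_foot wrist [([319.7, 229.9], 0.95)]
[ 0.5132 -0.0022  0.2996] [51.82537844587432, 77.0571937249437, 69.1925424898382]
gauge_grip side [([335.6, 127.9], 0.75)]
gauge_grip top [([379.2, 121.2], 0.38)]
gauge_grip wrist [([318.5, 252.4], 0.69)]
[ 0.5006 -0.0846  0.2652] [2.5047633168926824, 2.504763316892588]
side pred tip [337.7724 170.4305] hole [337.6403 179.5657]
top pred tip [355.1084 193.9491] hole [354.6661 194.9286]
wrist pred tip [319.0639 201.5774] hole [320.4433 195.1588]
[338 163] [319 207]
```

View pics/t1.png

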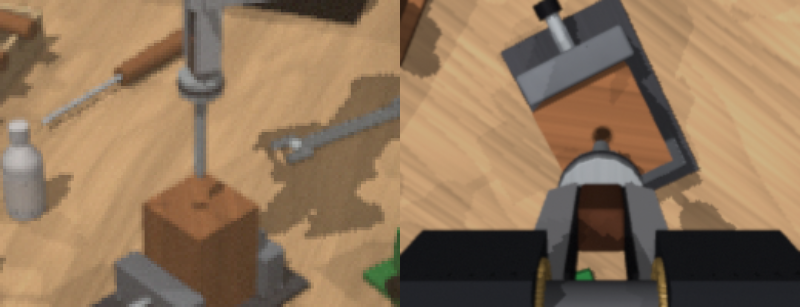

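The tip shows within about 1 mm of the prediction: side view at (337.6,171), wrist view at (319.5,203). A 1.3 mm correction in tool z puts it over the hole. I enter to about 14 mm deep.

```bash
python3 -m pendant '0 8 1.3 0 0 0 1;0 8 0 0 0 0 1;0 6 0 0 0 0 1;0 4 0 0 0 0 1;0 4 0 0 0 0 1;0 0 0 0 0 0 1'; python3 -m pendant '0 4 0 0 0 0 1;0 4 0 0 0 0 1;0 3 0 0 0 0 1;0 3 0 0 0 0 1;0 0 0 0 0 0 1;0 0 0 0 0 0 1'
```

```text
time_s: 11.28
tool_pos: [0.4978, -0.0895, 0.2119]
orientation: [0.22, -0.221, 0.672, -0.672]
wrist_force: [-0.7, 0.2, -1.8]
grip_width: 0.0161
time_s: 12.02
tool_pos: [0.4978, -0.0895, 0.1982]
orientation: [0.22, -0.221, 0.672, -0.672]
wrist_force: [0.2, -0.1, -1.0]
grip_width: 0.0157
```

```bash
for r in 1; do python3 -m pendant '0 2 0 0 0 0 1;0 2 0 0 0 0 1;0 2 0 0 0 0 1;0 0 0 0 0 0 1'; done; python3 -m pendant '0 1.5 0 0 0 0 1;0 1.5 0 0 0 0 1;0 0 0 0 0 0 1';python3 -m pendant '0 1.5 0 0 0 0 1;0 1.5 0 0 0 0 1;0 0 0 0 0 0 1'
```

```text
time_s: 12.52
tool_pos: [0.4978, -0.0895, 0.1919]
orientation: [0.22, -0.221, 0.672, -0.672]
wrist_force: [-0.5, 1.1, -1.5]
grip_width: 0.0161
time_s: 12.9
tool_pos: [0.4975, -0.0894, 0.1889]
orientation: [0.22, -0.221, 0.672, -0.672]
wrist_force: [-1.5, 1.0, -2.3]
grip_width: 0.0157
time_s: 13.28
tool_pos: [0.4977, -0.0893, 0.186]
orientation: [0.22, -0.221, 0.672, -0.672]
wrist_force: [-1.3, 1.7, -1.5]
grip_width: 0.016
```

```bash
for i in 1; do python3 -m pendant '0 1.5 0 0 0 0 1;0 1.5 0 0 0 0 1;0 0 0 0 0 0 1'; done; python3 -m pendant '0 1.5 0 0 0 0 1;0 1.5 0 0 0 0 1;0 0 0 0 0 0 1';python3 -m pendant '0 1.5 0 0 0 0 1;0 1.5 0 0 0 0 1;0 0 0 0 0 0 1'
```

```text
time_s: 13.65
tool_pos: [0.4979, -0.0893, 0.1828]
orientation: [0.221, -0.221, 0.672, -0.672]
wrist_force: [-0.8, 1.7, -2.3]
grip_width: 0.0159
time_s: 14.02
tool_pos: [0.4977, -0.0896, 0.18]
orientation: [0.22, -0.221, 0.672, -0.672]
wrist_force: [-1.3, 0.8, -0.4]
grip_width: 0.0158
time_s: 14.4
tool_pos: [0.4979, -0.0896, 0.177]
orientation: [0.22, -0.221, 0.672, -0.672]
wrist_force: [-2.2, 1.2, 0.8]
grip_width: 0.016
```

```bash
python3 tip.py t2
```

```text
[ 0.4979 -0.0896  0.177 ] y axis [-0.0001 -0.     -1.    ]
gauge side [([335.9, 189.1], 0.43)]
gauge top [([178.7, 137.8], 0.27)]
gauge wrist [([321.3, 205.1], 0.89)]
[ 0.4999 -0.0908  0.0769] [3.5624472630067334, 3.56244726300664]
collar_foot side [([332.8, 163.5], 0.49), ([314.5, 141.3], 0.44)]
collar_foot top []
collar_foot wrist [([320.4, 229.7], 0.58)]
[ 0.5048 -0.0857  0.1629] [5.703452442121538, 5.703452442121507]
gauge_grip side [([338.3, 153.3], 0.66)]
gauge_grip top []
gauge_grip wrist []
side pred tip [337.7678 189.7452] hole [337.6403 179.5657]
top pred tip [354.1448 196.3053] hole [354.6661 194.9286]
wrist pred tip [319.3253 201.7511] hole [318.0736 210.3087]
[338 183] [319 208]
```

View pics/t2.png

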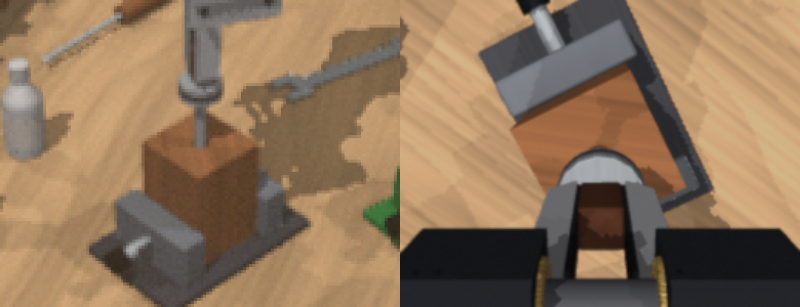

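The crop shows the rod well inside the hole, with the collar about 50 mm above the top face at (200,88). I carry on down, reading the force while moving.

```bash
f(){ grep -E 'pos|force'; }; python3 -m pendant '0 1.5 0 0 0 0 1;0 1.5 0 0 0 0 1'|f; python3 -m pendant '0 1.5 0 0 0 0 1;0 1.5 0 0 0 0 1'|f;python3 -m pendant '0 1.5 0 0 0 0 1;0 1.5 0 0 0 0 1'|f;  python3 -m pendant '0 1 0 0 0 0 1;0 1 0 0 0 0 1'|f
```

```text
tool_pos: [0.498, -0.0895, 0.1744]
wrist_force: [-2.3, 0.2, 4.0]
tool_pos: [0.498, -0.0895, 0.1712]
wrist_force: [-3.2, 1.3, 4.6]
tool_pos: [0.4979, -0.0895, 0.1681]
wrist_force: [-3.6, 2.3, 4.1]
tool_pos: [0.4979, -0.0895, 0.1661]
wrist_force: [-4.0, 1.1, 4.4]
```

```bash
f(){ grep -E 'pos|force'; }; python3 -m pendant '0.3 1 -0.4 0 0 0 1;0 1 0 0 0 0 1'|f; python3 -m pendant '0 1 0 0 0 0 1;0 1 0 0 0 0 1'|f;python3 -m pendant '0 1 0 0 0 0 1;0 1 0 0 0 0 1'|f;
```

```text
tool_pos: [0.4978, -0.0895, 0.1642]
wrist_force: [-2.7, 0.6, 2.9]
tool_pos: [0.4977, -0.0895, 0.1622]
wrist_force: [-2.6, 0.1, 2.7]
tool_pos: [0.4977, -0.0895, 0.1601]
wrist_force: [-1.0, 0.0, 3.7]
```

```bash
g(){ awk '/tool_pos/{z=$4} /wrist_force/{gsub(/[\]\[,]/,"");print z,$0;f=$4} END{exit f>6.5}'; }
python3 -m pendant '0 1 0 0 0 0 1'|g && python3 -m pendant '0 1 0 0 0 0 1'|g && python3 -m pendant '0 1 0 0 0 0 1'|g && python3 -m pendant '0 1 0 0 0 0 1'|g && python3 -m pendant '0 1 0 0 0 0 1'|g && python3 -m pendant '0 1 0 0 0 0 1'|g && python3 -m pendant '0 1 0 0 0 0 1'|g && python3 -m pendant '0 1 0 0 0 0 1'|g && python3 -m pendant '0 1 0 0 0 0 1'|g && python3 -m pendant '0 1 0 0 0 0 1'|g
```

```text
0.1592] wrist_force: -1.4 0.4 2.8
0.1581] wrist_force: -2.0 -0.8 2.8
0.1571] wrist_force: -1.6 -0.5 2.7
0.1561] wrist_force: -1.3 0.3 2.5
0.1552] wrist_force: -1.9 -0.4 2.6
0.1541] wrist_force: -2.5 -0.1 2.8
0.1531] wrist_force: -1.8 0.2 2.6
0.1521] wrist_force: -0.8 -0.3 2.6
0.1511] wrist_force: -0.6 0.8 1.6
0.1501] wrist_force: -0.7 -0.3 2.7
```

```bash
g(){ awk '/tool_pos/{z=$4} /wrist_force/{gsub(/[\]\[,]/,"");print z,$0;f=$4} END{exit f>6.5}'; }
python3 -m pendant '0 1 0 0 0 0 1'|g && python3 -m pendant '0 1 0 0 0 0 1'|g && python3 -m pendant '0 1 0 0 0 0 1'|g && python3 -m pendant '0 1 0 0 0 0 1'|g && python3 -m pendant '0 1 0 0 0 0 1'|g && python3 -m pendant '0 1 0 0 0 0 1'|g && python3 -m pendant '0 1 0 0 0 0 1'|g && python3 -m pendant '0 1 0 0 0 0 1'|g && python3 -m pendant '0 1 0 0 0 0 1'|g && python3 -m pendant '0 1 0 0 0 0 1'|g; grep -c . /dev/null; python3 -c "
from h import *; print(manip.get_state()['time_s'])"
```

```text
0.1491] wrist_force: -0.8 -0.7 3.1
0.1481] wrist_force: -0.9 0.5 3.2
0.1471] wrist_force: -0.3 -0.7 3.6
0.1461] wrist_force: -0.5 -0.1 2.8
0.1451] wrist_force: -0.7 0.2 2.3
0.1441] wrist_force: -0.4 -0.3 2.2
0.1433] wrist_force: -1.9 -0.3 11.0
0
18.875
```

The force jumped to 11 N at about 68 mm. I confirm with a small extra push.

```bash
python3 -m pendant '0 0.3 0 0 0 0 1'; python3 -m pendant '0 0.2 0 0 0 0 1;0 0 0 0 0 0 1'
```

```text
time_s: 19.0
tool_pos: [0.4975, -0.0896, 0.1433]
orientation: [-0.22, 0.22, -0.672, 0.672]
wrist_force: [-3.4, -0.8, 9.6]
grip_width: 0.0159
time_s: 19.25
tool_pos: [0.4974, -0.0896, 0.1433]
orientation: [-0.22, 0.22, -0.672, 0.672]
wrist_force: [-2.5, -0.8, 8.9]
grip_width: 0.0159
```

```bash
python3 -m pendant '0 0.6 0 0 0 0 1'; python3 -m pendant '0 0.6 0 0 0 0 1'
```

```text
time_s: 19.38
tool_pos: [0.4977, -0.0895, 0.1432]
orientation: [-0.221, 0.22, -0.672, 0.672]
wrist_force: [-3.1, -0.1, 16.8]
grip_width: 0.0159
time_s: 19.5
tool_pos: [0.4978, -0.0895, 0.1431]
orientation: [-0.221, 0.22, -0.672, 0.672]
wrist_force: [-4.1, -0.2, 19.5]
grip_width: 0.0158
```

It's bottomed: 19.5 N with no more travel. Next I release to a 24 mm opening, wider than the grip and narrower than the collar, then press the collar down with the fingertips.

```bash
python3 -m pendant '0 -1 0 0 0 0 1;0 0 0 0 0 0 0.745;0 0 0 0 0 0 0.745;0 0 0 0 0 0 0.745;0 0 0 0 0 0 0.745'
g(){ awk '/tool_pos/{z=$4} /grip_w/{w=$2} /wrist_force/{gsub(/[\]\[,]/,"");print z,$0;f=$4} END{print w;exit f>6}'; }
python3 -m pendant '0 1 0 0 0 0 0.745;0 1 0 0 0 0 0.745'|g && python3 -m pendant '0 1 0 0 0 0 0.745'|g && python3 -m pendant '0 1 0 0 0 0 0.745'|g && python3 -m pendant '0 1 0 0 0 0 0.745'|g && python3 -m pendant '0 1 0 0 0 0 0.745'|g && python3 -m pendant '0 1 0 0 0 0 0.745'|g
```

```text
time_s: 20.12
tool_pos: [0.4974, -0.0893, 0.1423]
orientation: [0.221, -0.221, 0.672, -0.672]
wrist_force: [1.4, -0.2, -0.8]
grip_width: 0.0238
0.1405] wrist_force: -0.0 -0.4 2.3
0.0239
0.1396] wrist_force: 0.2 -0.4 2.3
0.024
0.1386] wrist_force: -0.5 0.4 2.4
0.024
0.1375] wrist_force: 0.2 -1.0 1.9
0.0239
0.1365] wrist_force: 0.6 -0.1 2.1
0.024
0.1354] wrist_force: 1.1 -0.6 3.3
0.0242
```

The collar slides at about 2.5 N. I keep going until it meets the face, expected at TCP z of about 0.1255.

```bash
g(){ awk '/tool_pos/{z=$4} /wrist_force/{gsub(/[\]\[,]/,"");print z,$0;f=$4} END{exit f>6}'; }
python3 -m pendant '0 1 0 0 0 0 0.745;0 1 0 0 0 0 0.745'|g && python3 -m pendant '0 1 0 0 0 0 0.745;0 1 0 0 0 0 0.745'|g && python3 -m pendant '0 1 0 0 0 0 0.745'|g && python3 -m pendant '0 1 0 0 0 0 0.745'|g && python3 -m pendant '0 1 0 0 0 0 0.745'|g && python3 -m pendant '0 1 0 0 0 0 0.745'|g && python3 -m pendant '0 1 0 0 0 0 0.745'|g && python3 -m pendant '0 1 0 0 0 0 0.745'|g && python3 -m pendant '0 1 0 0 0 0 0.745'|g
```

```text
0.1334] wrist_force: 0.8 -0.5 2.5
0.1314] wrist_force: 0.5 -0.3 2.7
0.1304] wrist_force: 0.2 -0.4 2.2
0.1294] wrist_force: -0.1 -0.8 2.3
0.1284] wrist_force: 0.6 -0.6 2.9
0.1274] wrist_force: -0.1 -0.5 2.3
0.1264] wrist_force: 0.4 -1.1 3.3
0.1262] wrist_force: -2.1 -0.3 16.7
```

The collar is seated: it stopped at TCP 0.1262, so its foot is at 0.110, the blank's top face. I ease off, open and retreat.

```bash
python3 -m pendant '0 -1 0 0 0 0 0.745;0 0 0 0 0 0 0.4;0 0 0 0 0 0 0.4;0 0 0 0 0 0 0.4;0 0 0 0 0 0 0.4;0 -15 0 0 0 0 0.4;0 -30 0 0 0 0 0.4;0 -40 0 0 0 0 0.4;-40 0 0 0 0 0 0.4;0 0 0 0 0 0 0.4;0 0 0 0 0 0 0.4'
python3 - <<'E'
from h import *
np.set_printoptions(precision=4,suppress=True)
cs={n:shot(n) for n in("side","wrist")}
for l in("gauge_grip","collar_foot"):
    rs=[]
    for n,c in cs.items():
        r=manip.tip_of(l,c); print(l,n,[(np.round(k["uv"],1).tolist(),round(k["p"],2)) for k in r[:2]])
        if r: rs.append(ray(c,r[0]["uv"]))
    if len(rs)>1: print(*tri(rs))
a=cs["side"]["image"][110:240,270:410]; c=cs["wrist"]; u,v=np.round(proj(c,[.498,-.0885,.14])).astype(int)
b=c["image"][max(0,v-65):v+65,u-70:u+70]
f=lambda x:cv2.resize(x,(400,370),interpolation=3)
cv2.imwrite("pics/end.png",np.hstack([f(a),f(b)])[:,:,::-1])
E
```

```text
time_s: 23.62
tool_pos: [0.5289, -0.066, 0.2117]
orientation: [-0.22, 0.221, -0.672, 0.672]
wrist_force: [-0.4, -0.2, 0.1]
grip_width: 0.0566
gauge_grip side [([337.6, 165.5], 0.75)]
gauge_grip wrist [([319.2, 264.8], 0.79)]
[ 0.4966 -0.0897  0.155 ] [2.5602720974971955, 2.560272097497227]
collar_foot side [([335.6, 178.9], 0.56)]
collar_foot wrist [([316.6, 237.8], 0.82)]
[ 0.501  -0.0835  0.1148] [1.0356691470719912, 1.0356691470720985]
```

View pics/end.png

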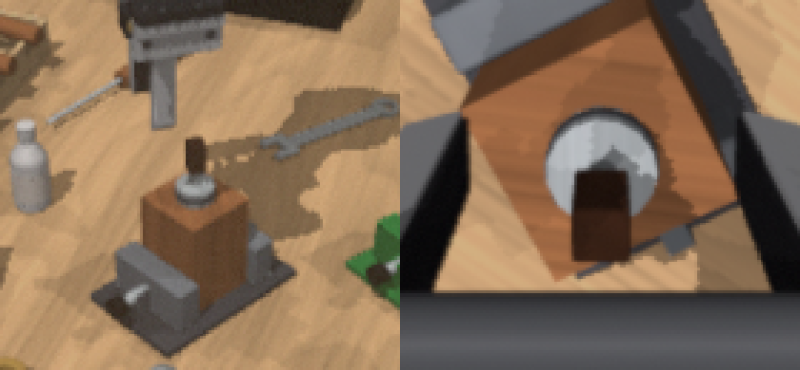

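The final picture shows the gauge upright in the blank with its grip at about (195,155). The collar is flat on the top face at (195,190), and the gripper is clear.

```bash
python3 -c "
from rig import manip
print(manip.close_job(), manip.get_state()['time_s'])"
```

```text
the job is handed in; nothing more can be done
the job is handed in; nothing more can be done
```

The gauge is standing bottomed in the wooden blank, with its collar down on the top face, and I handed the job in at about 24 s of the 48 s allowed.

- **Bottoming:** I took the gauge by its grip and fed the rod in through a steady 4–6 N of drag. At about 68 mm the force jumped to 11 N. A further push reached 19.5 N with almost no more travel, so I took that as the true bottom.
- **Collar:** I pushed it down with the half-closed fingertips. It slid at roughly 3 N and stopped firmly (16.7 N) at a fingertip height of 126.2 mm. That puts its foot at about 110 mm, the height of the blank's top face. I then opened the fingers and backed away.

**Last checks:** The final picture shows the gauge upright, the collar flat on the blank and the gripper clear. The wrist force was about zero.

**What disagreed:**
- **Rough network positions:** They put the grip at 155 mm high against about 160 mm expected, and the collar's foot at 115 mm and 5 mm sideways. That is within their scatter, so I relied on the contact heights and forces instead.
- **False stop:** I saw no clear 6–9 N peak on entering the gripping part of the bore.
- **Bystanders:** I did not measure them afterwards, but nothing was seen to touch or move them.

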